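# Set out the breakfast stand

## Task

Set out the breakfast stand for the table: stand the black-lidded spread jar, the salt shaker, the yellow-capped spice jar and the brown dropper bottle upright in its four cups, each in a cup of its own width: the spread jar in the widest, the dropper bottle in the narrowest, the salt and the yellow-capped jar in the two middle ones, either way round. Keep them upright on the way so that nothing spills, and leave the two red-capped jars and the white tablet tub standing where they are; they are not wanted at table.

Things in the scene. Friction and masses are not known exactly. Their poses are not given: they have to be found in the camera images.
- stand: round wooden board, 216 mm across, 14 mm thick, fixed; four steel cups on it, flared, rims 39 mm and cork floors 17 mm above the worktop. Origin: centre of its underside. Cup centres in its own x, y (mm) and inner diameter at floor / rim: widest (41, 41) 68/82; middle (41, -41) and (-41, 41) 51/65; narrowest (-41, -41) 40/54. It lies at any yaw.
- spread_jar: squat round glass jar of beige spread, black lid; wanted. 61 mm across, 83 mm tall (lid from 72 mm up), 0.23 kg; its origin is the centre of its underside, z up along its axis; it turns freely about z, which does not matter.
- salt_shaker: clear shaker full of white salt, grey domed top with holes; wanted. 44 mm across up to 70 mm, top 34 mm across, 90 mm tall, 0.1 kg; its origin is the centre of its underside, z up along its axis; it turns freely about z, which does not matter.
- yellow_jar: spice jar with a yellow cap; wanted. 45 mm across, 100 mm tall (cap from 80 mm up), 0.11 kg; its origin is the centre of its underside, z up along its axis; it turns freely about z, which does not matter.
- dropper_bottle: small brown bottle with a black dropper; wanted. 33 mm across up to about 60 mm, collar 24 mm across at 62 to 77 mm, thin rubber bulb above, 102 mm tall, 0.07 kg; its origin is the centre of its underside, z up along its axis; it turns freely about z, which does not matter.
- red_jar_a: spice jar with a red cap, brown label; to be left alone. 45 mm across, 106 mm tall; its origin is the centre of its underside, z up along its axis; it turns freely about z, which does not matter.
- red_jar_b: spice jar with a red cap, green label; to be left alone, like the other red one. 45 mm across, 106 mm tall; its origin is the centre of its underside, z up along its axis; it turns freely about z, which does not matter.
- tablet_tub: small white tub with a pale pink cap (medicine); to be left alone. 35 mm across, 78 mm tall; its origin is the centre of its underside, z up along its axis; it turns freely about z, which does not matter.
There are look-alikes about, which are no part of the job. Leave any orange or turquoise look-alike of the dropper_bottle alone.

How it is judged:
By the outcome, as a careful person would: the job done as asked, in the order asked, and still so for the second after the job is handed in, with the robot touching nothing.
It also fails if it takes over 115 s, if anything falls off the work surface, if the arm or the gripper's body presses on something with over 40 N, if the wrist force passes 120 N, or if a joint passes its speed limit or range.

## Robot

A 7-joint arm with a two-finger parallel gripper is mounted at the origin on a cart in front of the work surface, level with it; the furniture and walls round the work are solid. World frame = base frame: x ahead of the robot, y to its left, z up, the work surface at z = 0. Lengths are in m, angles in rad, forces in N, time in s.
With the tool pointing down it reaches from about 0.35 to 0.775 m from the base axis. Payload 3.1 kg.
Tool frame: the origin (TCP) lies between the finger pads; the fingertips stand 11 mm ahead of it and the grasp point (between the pads) lies 8 mm behind it; z points along the fingers, y is the line along which they close (so a half turn about z gives the same grasp; the last joint's range is limited). The gripper opens to 85 mm and grips with 20 to 120 N. Pads are 22 mm wide; open, the fingers measure 114 mm over their backs; the gripper's body (76 mm by 85 mm) begins 54 mm behind the grasp point. The pads swing forward as they close: fully open they stand 13 mm farther back than shut.
Start: joints at [1.138, 0.311, 0.014, 1.512, -0.004, 1.319, -0.027], TCP at [0.21, -0.509, 0.242] pointing down, gripper open.
Joint ranges: [-2.7, 2.7], [-0.3, 1.91], [-1.27, 1.3], [0.12, 2.57], [-1.44, 4.58], [0.2, 2.03], [-3.05, 3.05]. Speed limits (rad/s): [2.79, 2.79, 3.14, 3.14, 3.14, 3.14, 3.14].

## Interface

Orientations are given as a rotation vector (axis times angle).
In Python, from bench import read_state, read_camera, finish_job, masks_of, place_of gives the robot as it stands.
- The arm moves only by the shell command python3 -m crank 'ROWS' [FORCE]. ROWS is JSON, a list of rows, each a list of 5 numbers: the finger opening in cm, from 0 to 8.54, then the shift along the tool's x, y, z in cm, then the turn about the tool's z in degrees. In form: [[gripper, dx, dy, dz, roll], ...]. A call has 1 to 12 rows; each row is the pose to reach, as a shift and turn from the pose commanded when the call began, along the tool's axes at that moment; what a row does not reach only later rows make up. A row lasts 1/12 s, in which the tool goes at most 41.7 mm and 7.16 degrees, less where a joint would pass 70% of its speed; a pose out of reach is approached as far as the arm can. A call with a gripper value outside its range is refused whole. The fingers move at their own pace and stop on an object; FORCE is the grip in N (left out, the last holds). Time passes only in rows, so rows that repeat a pose let the fingers close. It gives the time, the measured TCP pose, the force, the opening and the grip force at its end, in the units of the state.
- read_state(): the state, without advancing time (a new reading comes with each control period).
- read_camera(name): name is "scene" or "side" or "wrist"; returns a dict with "pixels" (480x640x3 uint8, blue, green, red), "depth" (480x640 float32, m along the optical axis (not along the pixel's ray), 0 where there is no reading), "mtx" (3x3 intrinsics, pixels), "dist_coeffs" ([k1, k2, p1, p2, k3] as OpenCV has them; the pictures are not rectified), "R" (3x3) and "t" (3): a world point X has camera coordinates R X + t; the wrist camera has in their place "hand_eye" (4x4, takes a point from camera to tool coordinates, whose origin is the TCP and whose axes are the flange's). Camera axes: x right, y down, z forward; pixel columns grow to the right and rows downward; lengths in m; the calibration is good to about 2 mm. A picture is of the moment at which its call begins: read the wrist's pose just before it.
- finish_job(): hands the job in; it is judged then, once.
Trained networks look in the newest picture that a camera, given by its name, has taken for a name from the list of things; names that differ only in an ending like _2 or _b are one class to them, and where a whole thing is asked for, a point or a joint stands for the part that bears it (a point fixed in the world has none). Each returns a list of dicts, best first, with "conf" (0 to 1); they miss things now and then, are a little off and sometimes report something else, mostly with a low value. They report only what shows in the picture. A call takes as long as a camera call. They do not tell look-alikes from the thing itself.
- masks_of(camera, query): "mask" (480x640 bool, what is visible of it) and "extent" ([left, top, width, height] in pixels, round what is visible of it).
- place_of(camera, query): "xy" ([column, row] in pixels: a listed point, or the origin of a listed thing).
The state is a dict: "clock": time; "q": joint angles; "dq": joint speeds; "effort": joint torques, N m; "position": TCP position; "tool_rot": TCP orientation; "force": force on the tool from outside, world axes, zero at the start; "wrist_torque": the same for the moment, N m; "gripper_width": opening from 0.0 (shut) to 1.0 (fully open); "grip_force": force on a finger pad.
Only numpy, scipy, OpenCV 4.12 (cv2) and the standard library are available. Lean on these libraries where they do the work, as an engineer would, in place of code of your own. Each camera call takes 0.05 s, during which the arm holds its last target. There are 200 camera calls.

## Working session

There is one attempt and no reset: what is moved stays moved. The work goes in short steps, Python scripts to look and compute and a shell command to move; the robot and the scene stay as the last step left them, time stands still between calls to the robot, and variables do not carry over. Pictures are saved under pics/ and viewed, at most 14 in all, crops included, and the job is handed in when it is done.

```bash
mkdir -p pics; cat > h.py <<'E'
import numpy as np, cv2
from bench import *
from scipy.spatial.transform import Rotation as Ro
def cam(n):
    s=read_state(); c=read_camera(n)
    if n=="wrist":
        T=np.eye(4);T[:3,:3]=Ro.from_rotvec(s["tool_rot"]).as_matrix();T[:3,3]=s["position"]
        W=np.linalg.inv(T@np.array(c["hand_eye"])); c["R"]=W[:3,:3];c["t"]=W[:3,3]
    c["R"]=np.array(c["R"]);c["t"]=np.array(c["t"]);return c
def cloud(c):
    v,u=np.mgrid[0:480,0:640]
    p=cv2.undistortPoints(np.stack([u,v],-1).reshape(-1,1,2).astype(np.float64),np.array(c["mtx"]),np.array(c["dist_coeffs"])).reshape(480,640,2)
    d=c["depth"][...,None]; X=np.concatenate([p*d,d],-1)
    return (X-c["t"])@c["R"]   # R^T (x-t)
E
python3 - <<'E'
from h import *
s=read_state();print(s)
for n in("scene","side","wrist"):
    c=cam(n);cv2.imwrite(f"pics/{n}0.png",c["pixels"])
    if n!="wrist":
        P=cloud(c);print(n,-c["R"].T@c["t"])
        for q in "stand spread_jar salt_shaker yellow_jar dropper_bottle red_jar_a tablet_tub".split():
            for m in masks_of(n,q):
                k=m["mask"]&(c["depth"]>0)
                if k.sum()<5: continue
                X=P[k];print(q,round(m["conf"],2),m["extent"],np.round(np.median(X,0),3),"zmax",np.round(np.percentile(X[:,2],97),3))
E
```

```text
{'clock': 0.0, 'q': array([ 1.13827579,  0.31170343,  0.01400458,  1.51308866, -0.00439761,
        1.31918661, -0.02719395]), 'dq': array([ 0.00055716,  0.00114332, -0.00030017, -0.00082157,  0.00015585,
        0.00029361, -0.0018289 ]), 'effort': array([-2.11038914e-04, -3.79917562e+01,  1.46062374e-01, -2.30590886e+01,
        1.22151570e-02,  1.37990591e-02, -6.49759670e-06]), 'position': array([ 0.20925382, -0.50786655,  0.24122052]), 'tool_rot': array([-3.07953539e+00, -6.09665375e-01,  8.74779914e-04]), 'force': array([-0.27743511,  0.85856243,  0.0751524 ]), 'wrist_torque': array([-0.03557689,  0.00613731, -0.00258219]), 'grip_force': 0.0, 'gripper_width': 0.9995303474506768}
scene [ 0.45612453 -1.11962245  0.7373285 ]
stand 0.74 [290.5, 221.0, 93.4, 58.0] [ 0.489 -0.039  0.017] zmax 0.039
spread_jar 0.9 [347.5, 278.0, 35.5, 55.1] [ 0.532 -0.28   0.064] zmax 0.084
spread_jar 0.5 [297.3, 316.9, 23.0, 51.9] [ 0.428 -0.378  0.05 ] zmax 0.096
salt_shaker 0.75 [291.3, 221.1, 92.0, 60.3] [ 0.488 -0.039  0.017] zmax 0.039
salt_shaker 0.62 [351.8, 166.9, 18.4, 30.3] [0.548 0.25  0.0
[... 651 characters left out ...]
ax 0.104
spread_jar 0.81 [380.1, 254.4, 30.3, 43.4] [ 0.525 -0.274  0.064] zmax 0.086
yellow_jar 0.58 [420.4, 272.5, 27.3, 47.3] [ 0.553 -0.37   0.068] zmax 0.104
dropper_bottle 0.72 [375.7, 303.7, 13.6, 44.9] [ 0.425 -0.376  0.063] zmax 0.1
dropper_bottle 0.59 [333.7, 336.0, 6.8, 9.6] [ 0.345 -0.328  0.012] zmax 0.305
dropper_bottle 0.56 [411.9, 316.4, 21.7, 41.9] [ 0.476 -0.433  0.052] zmax 0.097
red_jar_a 0.8 [250.8, 140.5, 21.2, 21.6] [0.521 0.324 0.038] zmax 0.595
red_jar_a 0.58 [377.8, 253.0, 33.7, 44.6] [ 0.525 -0.274  0.063] zmax 0.086
tablet_tub 0.97 [238.9, 157.5, 13.3, 25.4] [0.433 0.248 0.049] zmax 0.082
tablet_tub 0.54 [376.5, 257.0, 33.6, 41.7] [ 0.525 -0.273  0.063] zmax 0.086
```

```bash
python3 - <<'E'
import cv2
a=cv2.imread("pics/scene0.png");cv2.imwrite("pics/sc0c.png",cv2.resize(a[130:390,230:430],(0,0),fx=2.3,fy=2.3,interpolation=cv2.INTER_CUBIC)) 
b=cv2.imread("pics/side0.png");cv2.imwrite("pics/side0b.png",b)
E
```

```text
(no output)
```

View pics/sc0c.png

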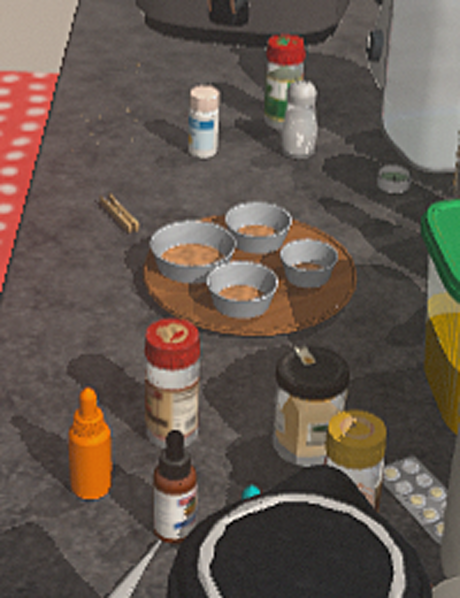

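View pics/side0.png

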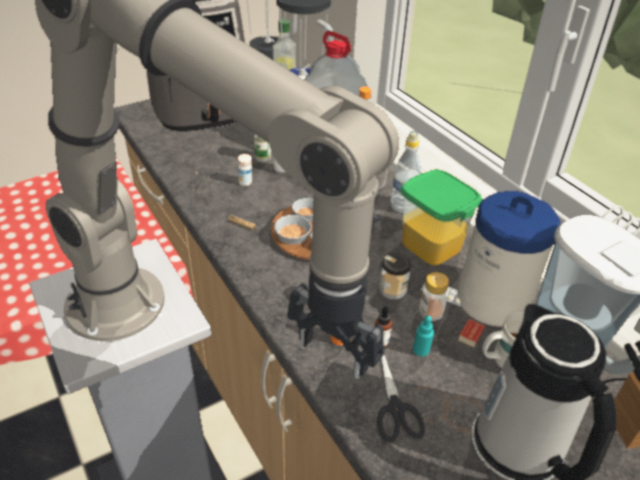

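```bash
cat >> h.py <<'E'
from scipy.optimize import least_squares
def fitc(P,xy,r,z0,z1):
    X=P.reshape(-1,3);X=X[np.isfinite(X).all(1)]
    k=(np.hypot(X[:,0]-xy[0],X[:,1]-xy[1])<r+.018)&(X[:,2]>z0)&(X[:,2]<z1);X=X[k]
    if len(X)<8:return None
    f=least_squares(lambda c:np.hypot(X[:,0]-c[0],X[:,1]-c[1])-r,xy,loss="soft_l1",f_scale=.0015)
    return np.round(f.x,4),len(X),round(float(np.median(np.abs(f.fun))),4)
def standfit(P):
    X=P.reshape(-1,3);X=X[(np.hypot(X[:,0]-.49,X[:,1]+.04)<.13)&(X[:,2]>.034)&(X[:,2]<.044)][:,:2]
    C=np.array([[41,41],[41,-41],[-41,41],[-41,-41]])/1e3;R=np.array([41,32.5,32.5,27])/1e3+.0005
    def f(p):
        c,s=np.cos(p[2]),np.sin(p[2]);c0=C@np.array([[c,s],[-s,c]])+p[:2]
        return np.abs(np.hypot(*(X[:,None]-c0).transpose(2,0,1))-R).min(1)
    best=min((least_squares(f,[.49,-.03,a],loss="soft_l1",f_scale=.002) for a in np.arange(0,6.28,.4)),key=lambda r:r.cost)
    p=best.x;c,s=np.cos(p[2]),np.sin(p[2])
    return np.round(p,4),len(X),best.cost,np.round(C@np.array([[c,s],[-s,c]])+p[:2],4)
E
python3 - <<'E'
from h import *
O=dict(spread=((.527,-.277),.0305,.01,.07),salt=((.548,.25),.022,.01,.068),yellow=((.556,-.372),.0225,.03,.098),drop=((.425,-.378),.0165,.008,.055),
reda=((.421,-.27),.0225,.02,.1),redb=((.526,.33),.0225,.02,.1),tub=((.436,.25),.0175,.01,.075),orange=((.36,-.331),.0165,.01,.055),turq=((.476,-.433),.0165,.01,.055))
for n in("scene","side"):
    P=cloud(cam(n));P[~(P[...,2]<.3)]=np.nan
    print(n,standfit(np.nan_to_num(P)))
    for k,v in O.items():print(k,fitc(P,*v))
c=cam("wrist");cv2.imwrite("pics/w0.png",c["pixels"]);print(-c["R"].T@c["t"],c["hand_eye"])
E
```

```text
scene (array([ 0.4887, -0.0148,  2.2089]), 549, np.float64(0.0007618021082103806), array([[ 0.4314, -0.0063],
       [ 0.4972,  0.0425],
       [ 0.4802, -0.0722],
       [ 0.5461, -0.0233]]))
spread (array([ 0.5365, -0.2571]), 618, 0.0012)
salt (array([0.548 , 0.2671]), 299, 0.0022)
yellow (array([ 0.5636, -0.3576]), 452, 0.0012)
drop (array([ 0.4274, -0.3665]), 377, 0.0007)
reda (array([ 0.4205, -0.251 ]), 785, 0.0008)
redb (array([0.5317, 0.3415]), 345, 0.0018)
tub (array([0.4363, 0.26  ]), 290, 0.0015)
orange (array([ 0.358 , -0.3194]), 350, 0.0006)
turq None
side (array([ 0.49  , -0.0156,  2.1965]), 312, np.float64(0.00047879283012106566), array([[ 0.4328, -0.0064],
       [ 0.4993,  0.0416],
       [ 0.4808, -0.0729],
       [ 0.5473, -0.0249]]))
spread (array([ 0.5403, -0.2582]), 527, 0.0017)
salt (array([0.552 , 0.2623]), 72, 0.0011)
yellow (array([ 0.563 , -0.3584]), 626, 0.0013)
drop (array([ 0.4281, -0.3667]), 104, 0.0007)
reda None
redb (array([0.5334, 0.3403]), 257, 0.0018)
tub (array([0.4386, 0.2601]), 280, 0.0013)
orange (array([ 0.3596, -0.3209]), 34, 0.0009)
turq (array([ 0.484 , -0.4257]), 274, 0.0007)
[ 0.28068567 -0.47930229  0.37270708] [[ 2.07143751e-04 -9.53672587e-01 -3.00846394e-01  7.69252190e-02]
 [ 9.99999764e-01  6.21240854e-07  6.86567118e-04  7.42694080e-05]
 [-6.54573342e-04 -3.00846466e-01  9.53672363e-01 -1.30378020e-01]
 [ 0.00000000e+00  0.00000000e+00  0.00000000e+00  1.00000000e+00]]
```

View pics/wrist0.png

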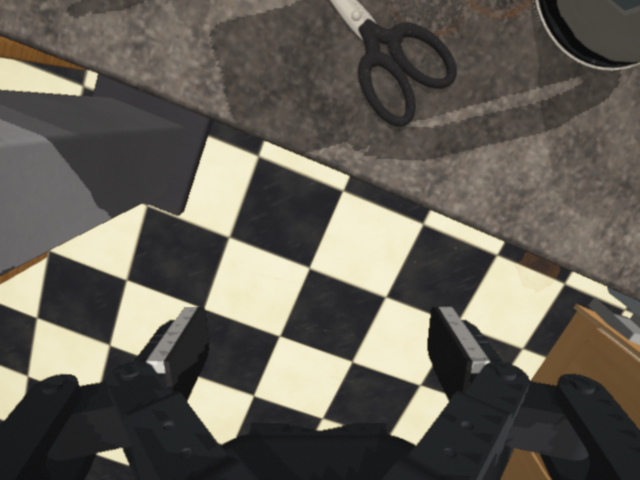

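```bash
cat >> h.py <<'E'
def go(x,y,z,yaw,s=None):
    """shift in tool axes (cm) and roll (deg) from now to world pose; yaw(deg) = world dir of tool y, mod 180"""
    s=s or read_state();M=Ro.from_rotvec(s["tool_rot"]).as_matrix()
    d=M.T@(np.array([x,y,z])-s["position"])*100
    cur=np.degrees(np.arctan2(M[1,1],M[0,1]));dy=(yaw-cur+90)%180-90
    return np.round(d,2),"roll",round(-dy,1),"alt",round(-dy+(180 if dy>0 else -180),1),"q7",round(float(np.degrees(s["q"][6])),1)
E
python3 - <<'E'
from h import *
X=[]
for n in("scene","side"):
    c=cam(n);P=cloud(c)[c["depth"]>0];X.append(P)
X=np.vstack(X);X=X[(X[:,0]>.2)&(X[:,0]<.85)&(abs(X[:,1])<.7)]
T=dict(spread=(.538,-.2575,.0305,.85,.047),yellow=(.563,-.358,.0225,.65,.057),drop=(.4278,-.3666,.0165,.6,.05),salt=(.55,.265,.022,.65,.054))
for k,(x,y,r,o,z) in T.items():
    o={.85:.085,.65:.065,.6:.06}[o]
    Y=X[(np.hypot(X[:,0]-x,X[:,1]-y)>r+.008)&(np.hypot(X[:,0]-x,X[:,1]-y)<.2)]
    D=Y[:,:2]-[x,y];out=[]
    for a in range(0,180,15):
        u=np.array([np.cos(np.radians(a)),np.sin(np.radians(a))]);l=abs(D@u);w=abs(D@[-u[1],u[0]])
        f=Y[:,2]>z-.015
        b=(Y[:,2]>z+.055)&(Y[:,2]<z+.2)&(np.hypot(*D.T)>.03)
        cf=np.hypot(np.maximum(0,np.abs(l-o/2-.007)-.0075),np.maximum(0,w-.011))[f].min()
        cb=np.hypot(np.maximum(0,l-.0425),np.maximum(0,w-.0425))[b].min() if b.any() else 9
        out.append((a,int(cf*1e3),int(cb*1e3)))
    print(k,out)
    print(go(x,y,.2,0))
m=X[(X[:,2]>.1)&(X[:,0]>.55)&(X[:,1]<-.1)]
print("tall near right: ",[(round(y,2),round(m[abs(m[:,1]-y)<.02][:,0].min(),3)) for y in np.arange(-.5,-.1,.04) if (abs(m[:,1]-y)<.02).any()])
E
```

```text
spread [(0, 38, 38), (15, 37, 41), (30, 43, 37), (45, 49, 28), (60, 37, 23), (75, 25, 30), (90, 22, 38), (105, 22, 41), (120, 23, 37), (135, 30, 28), (150, 41, 23), (165, 37, 30)]
(array([ 39.93, -10.69,   4.23]), 'roll', np.float64(-67.6), 'alt', np.float64(112.4), 'q7', -1.6)
yellow [(0, 21, 22), (15, 25, 13), (30, 33, 10), (45, 43, 14), (60, 34, 23), (75, 25, 27), (90, 21, 22), (105, 21, 13), (120, 20, 10), (135, 23, 14), (150, 22, 23), (165, 23, 27)]
(array([38.41, -0.45,  4.23]), 'roll', np.float64(-67.6), 'alt', np.float64(112.4), 'q7', -1.6)
drop [(0, 24, 20), (15, 34, 29), (30, 45, 36), (45, 53, 32), (60, 47, 33), (75, 40, 23), (90, 30, 20), (105, 21, 29), (120, 19, 36), (135, 20, 32), (150, 19, 33), (165, 20, 23)]
(array([25.59, -4.81,  4.23]), 'roll', np.float64(-67.6), 'alt', np.float64(112.4), 'q7', -1.6)
salt [(0, 36, 10), (15, 44, 11), (30, 35, 7), (45, 26, 1), (60, 16, 0), (75, 5, 6), (90, 0, 10), (105, 1, 11), (120, 0, 7), (135, 6, 1), (150, 16, 0), (165, 27, 6)]
(array([ 60.95, -58.54,   4.23]), 'roll', np.float64(-67.6), 'alt', np.float64(112.4), 'q7', -1.6)
tall near right:  [(np.float64(-0.5), np.float64(0.673)), (np.float64(-0.46), np.float64(0.637)), (np.float64(-0.42), np.float64(0.627)), (np.float64(-0.38), np.float64(0.55)), (np.float64(-0.34), np.float64(0.55)), (np.float64(-0.3), np.float64(0.697)), (np.float64(-0.26), np.float64(0.639)), (np.float64(-0.22), np.float64(0.632)), (np.float64(-0.18), np.float64(0.628)), (np.float64(-0.14), np.float64(0.629))]
```

```bash
python3 -m crank '[[8.5,38.4,-0.4,3.2,52],[8.5,38.4,-0.4,3.2,52],[8.5,38.4,-0.4,3.2,52],[8.5,38.4,-0.4,3.2,52],[8.5,38.4,-0.4,3.2,52],[8.5,38.4,-0.4,3.2,52],[8.5,38.4,-0.4,3.2,52],[8.5,38.4,-0.4,3.2,52],[8.5,38.4,-0.4,3.2,52],[8.5,38.4,-0.4,3.2,52],[8.5,38.4,-0.4,3.2,52],[8.5,38.4,-0.4,3.2,52]]' 40
python3 - <<'E'
from h import *
c=cam("wrist");P=cloud(c);P[c["depth"]<=0]=np.nan
cv2.imwrite("pics/w1.png",c["pixels"])
for n,v in dict(spread=((.538,-.2575),.0305,.03,.08),yellow=((.563,-.358),.0225,.03,.104),drop=((.4278,-.3666),.0165,.01,.058)).items():
    print(n,fitc(P,*v)); 
for z in (.057,):print(go(.563,-.358,z,60))
E
```

```text
clock: 2.1
position: [0.5648, -0.3561, 0.2092]
tool_rot: [-3.038, 0.795, 0.002]
force: [-0.8, -0.8, -0.2]
gripper_width: 0.998
grip_force: 0.0
spread (array([ 0.536 , -0.2585]), 2025, 0.0015)
yellow (array([ 0.5645, -0.3577]), 4460, 0.0045)
drop (array([ 0.4289, -0.3668]), 1113, 0.0003)
(array([ 0.  , -0.07, 15.28]), 'roll', np.float64(0.4), 'alt', np.float64(-179.6), 'q7', -87.8)
```

View pics/w1.png

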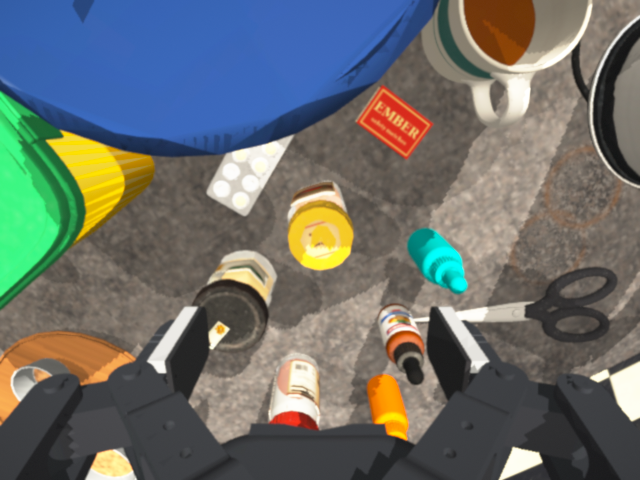

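```bash
python3 -m crank '[[7,0,0,0,-84],[7,0,0,0,-84],[7,0,0,0,-84],[7,0,0,0,-84],[7,0,0,0,-84],[7,0,0,0,-84],[7,0,0,0,-84],[7,0,0,0,-84],[7,0,0,0,-84],[7,0,0,0,-84],[7,0,0,0,-84],[7,0,0,0,-84]]'
python3 -m crank '[[7,0,0,0,-84],[7,0,0,0,-84],[7,0,0,0,-84],[7,0,0,0,-84],[7,0,0,0,-84],[7,0,0,0,-84],[7,0,0,0,-84],[7,0,0,0,-84],[7,0,0,0,-84],[7,0,0,0,-84],[7,0,0,0,-84],[7,0,0,0,-84]]'
python3 - <<'E'
from h import *
c=cam("wrist");P=cloud(c);P[c["depth"]<=0]=np.nan
for n,v in dict(spread=((.538,-.2575),.0305,.03,.08),yellow=((.5635,-.358),.0225,.03,.104),drop=((.4278,-.3666),.0165,.01,.058)).items():
    print(n,fitc(P,*v)); 
t=P[(P[...,2]>.094)&(np.hypot(P[...,0]-.5635,P[...,1]+.358)<.04)];print("cap top",(t.min(0)+t.max(0))/2,len(t))
print(go(.563,-.358,.057,60))
E
```

```text
clock: 3.15
position: [0.5606, -0.3613, 0.2108]
tool_rot: [2.792, 1.437, -0.003]
force: [-0.2, -0.2, 0.3]
gripper_width: 0.817
grip_force: 0.0
clock: 4.15
position: [0.5607, -0.3614, 0.2106]
tool_rot: [-1.114, -2.937, 0.005]
force: [0.2, 1.0, -0.2]
gripper_width: 0.82
grip_force: 0.0
spread (array([ 0.5372, -0.2596]), 1157, 0.0093)
yellow (array([ 0.564 , -0.3584]), 4443, 0.0044)
drop (array([ 0.4288, -0.3665]), 820, 0.0003)
cap top [ 0.56187049 -0.35678389  0.19458013] 29256
(array([ 0.06,  0.45, 15.35]), 'roll', np.float64(-11.4), 'alt', np.float64(168.6), 'q7', 67.7)
```

```bash
python3 -m crank '[[7,0.05,0.48,0,-7],[7,0.05,0.48,2,-11],[7,0.05,0.48,6,-11],[7,0.05,0.48,9,-11],[7,0.05,0.48,12,-11],[7,0.05,0.48,14,-11],[7,0.05,0.48,15.3,-11],[7,0.05,0.48,15.3,-11],[3.5,0.05,0.48,15.3,-11],[3.5,0.05,0.48,15.3,-11],[3.5,0.05,0.48,15.3,-11],[3.5,0.05,0.48,15.3,-11]]' 40
python3 -m crank '[[3.5,0,0,0,0],[3.5,0,0,0,0],[3.5,0,0,0,0]]' 40
```

```text
clock: 5.2
position: [0.567, -0.3557, 0.0597]
tool_rot: [0.829, 3.026, -0.003]
force: [-1.0, -0.7, 3.6]
gripper_width: 0.549
grip_force: 41.4
clock: 5.45
position: [0.5671, -0.3558, 0.0596]
tool_rot: [0.829, 3.026, -0.003]
force: [-0.9, -0.4, 5.5]
gripper_width: 0.546
grip_force: 41.6
```

```bash
python3 -m crank '[[3.5,0,0,-2,0],[3.5,0,0,-5,0],[3.5,0,0,-9,0],[3.5,0,0,-12,0],[3.5,0,0,-15,0],[3.5,0,0,-15,0]]' 40
python3 - <<'E'
from h import *
s=read_state();print(s["force"],s["position"],go(.4805,-.0727,.21,81),s["q"][6])
E
```

```text
clock: 5.95
position: [0.5698, -0.355, 0.2153]
tool_rot: [0.825, 3.017, -0.003]
force: [1.3, -0.4, -1.1]
gripper_width: 0.544
grip_force: 41.5
[ 1.28530057 -0.39375847 -1.1200698 ] [ 0.56977433 -0.35499936  0.21534713] (array([22.06, 19.75,  0.28]), 'roll', np.float64(-21.6), 'alt', np.float64(158.4), 'q7', 76.9) 1.3429956749735352
```

```bash
python3 -m crank '[[3.5,22,19.7,0,-21],[3.5,22,19.7,0,-21],[3.5,22,19.7,0,-21],[3.5,22,19.7,0,-21],[3.5,22,19.7,0,-21],[3.5,22,19.7,0,-21],[3.5,22,19.7,0,-21],[3.5,22,19.7,0,-21],[3.5,22,19.7,0,-21],[3.5,22,19.7,0,-21],[3.5,22,19.7,0,-21],[3.5,22,19.7,0,-21]]' 40
python3 - <<'E'
from h import *
s=read_state();print(s["position"],s["tool_rot"])
for n in("scene","side","wrist"):
    c=cam(n);P=cloud(c);P[c["depth"]<=0]=np.nan;xy=s["position"][:2]
    k=P[(np.hypot(P[...,0]-xy[0],P[...,1]-xy[1])<.04)&(P[...,2]>.1)&(P[...,2]<.2)]
    print(n,len(k),np.percentile(k[:,2],[1,99]) if len(k) else"",fitc(P,xy,.0225,.155,.185),fitc(P,xy,.0225,.19,.225),standfit(np.nan_to_num(P)))
    cv2.imwrite(f"pics/{n}2.png",c["pixels"])
print(go(.4805,-.0727,.08,81))
E
```

```text
clock: 6.95
position: [0.477, -0.0749, 0.2069]
tool_rot: [-0.268, -3.13, -0.0]
force: [-0.1, -0.3, -2.0]
gripper_width: 0.547
grip_force: 41.5
[ 0.47704816 -0.07491809  0.20689732] [-2.68082932e-01 -3.12970896e+00 -7.87403030e-05]
scene 479 [0.14990827 0.19957122] (array([ 0.4739, -0.0773]), 296, 0.0014) (array([ 0.4734, -0.0822]), 348, 0.0032) (array([ 0.4885, -0.015 ,  2.2062]), 547, np.float64(0.0007001722623911905), array([[ 0.4311, -0.0063],
       [ 0.4971,  0.0423],
       [ 0.4798, -0.0723],
       [ 0.5458, -0.0237]]))
side 423 [0.15127996 0.19923018] (array([ 0.4752, -0.0771]), 261, 0.0014) (array([ 0.4767, -0.0814]), 307, 0.0024) (array([ 0.4901, -0.0153,  2.2034]), 643, np.float64(0.0010587189108685145), array([[ 0.4328, -0.0065],
       [ 0.4989,  0.042 ],
       [ 0.4813, -0.0726],
       [ 0.5474, -0.0241]]))
wrist 2922 [0.15016459 0.19969865] (array([ 0.4738, -0.0749]), 1501, 0.0009) (array([ 0.4748, -0.0738]), 7183, 0.0017) (array([ 0.4898, -0.0141,  2.212 ]), 3288, np.float64(0.001353365784832003), array([[ 0.4324, -0.0058],
       [ 0.4981,  0.0433],
       [ 0.4815, -0.0715],
       [ 0.5472, -0.0224]]))
(array([-0.33,  0.19, 12.7 ]), 'roll', np.float64(-0.7), 'alt', np.float64(179.3), 'q7', 74.8)
```

View pics/wrist2.png

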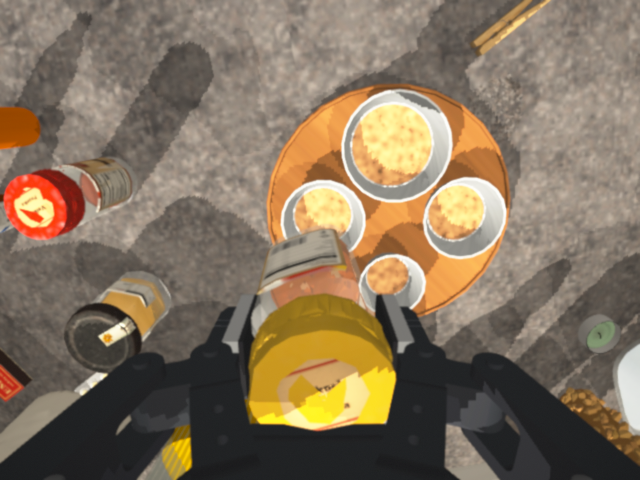

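```bash
python3 -m crank '[[3.5,-0.6,0.5,0,0],[3.5,-0.6,0.5,3,0],[3.5,-0.6,0.5,6,0],[3.5,-0.6,0.5,8,0],[3.5,-0.6,0.5,9.5,0],[3.5,-0.6,0.5,9.8,0],[3.5,-0.6,0.5,9.8,0],[3.5,-0.6,0.5,9.8,0]]' 40
cat >> h.py <<'E'
def held(r,z0,z1,lo=.03):
    s=read_state();print(s["position"])
    for n in("scene","side","wrist"):
        c=cam(n);P=cloud(c);P[c["depth"]<=0]=np.nan;xy=s["position"][:2]
        k=P[(np.hypot(P[...,0]-xy[0],P[...,1]-xy[1])<r+.01)&(P[...,2]>lo)&(P[...,2]<.25)]
        print(n,np.percentile(k[:,2],[1,99]) if len(k) else"",fitc(P,xy,r,z0,z1))
        cv2.imwrite(f"pics/{n}_h.png",c["pixels"])
E
python3 - <<'E'
from h import *
held(.0225,.055,.09,.045)
E
```

```text
clock: 7.77
position: [0.4846, -0.0689, 0.11]
tool_rot: [0.263, 3.129, 0.001]
force: [-0.0, -0.2, -0.5]
gripper_width: 0.55
grip_force: 41.5
[ 0.48461932 -0.06886696  0.11001438]
scene [0.05402741 0.21076587] (array([ 0.4814, -0.0715]), 298, 0.0015)
side [0.05753956 0.21537321] (array([ 0.4835, -0.0718]), 268, 0.0015)
wrist [0.06772874 0.19319327] (array([ 0.4819, -0.0695]), 1717, 0.0009)
```

```bash
python3 -m crank '[[3.5,0.12,-0.12,0,0],[3.5,0.12,-0.12,1,0],[3.5,0.12,-0.12,2,0],[3.5,0.12,-0.12,2.8,0],[3.5,0.12,-0.12,3.3,0],[3.5,0.12,-0.12,3.6,0],[3.5,0.12,-0.12,3.6,0],[3.5,0.12,-0.12,3.6,0]]' 40
python3 - <<'E'
from h import *
held(.0225,.055,.09,.045)
E
```

```text
clock: 8.58
position: [0.4828, -0.0707, 0.0759]
tool_rot: [0.263, 3.13, -0.005]
force: [-6.7, -1.9, 21.1]
gripper_width: 0.546
grip_force: 40.6
[ 0.48281399 -0.07072884  0.07588467]
scene [0.04578501 0.24784621] (array([ 0.4792, -0.077 ]), 281, 0.0029)
side [0.04643497 0.24772369] (array([ 0.4819, -0.0766]), 236, 0.0023)
wrist [0.0518683  0.15847012] (array([ 0.4802, -0.0699]), 6456, 0.0014)
```

```bash
python3 -m crank '[[6.5,0,0,0,0],[6.5,0,0,0,0],[6.5,0,0,0,0],[6.5,0,0,-2,0],[6.5,0,0,-5,0],[6.5,0,0,-9,0],[6.5,0,0,-12,0],[6.5,0,0,-14,0],[6.5,0,0,-14,0]]' 40
python3 - <<'E'
from h import *
for n in("scene","side","wrist"):
    c=cam(n);P=cloud(c);P[c["depth"]<=0]=np.nan
    k=P[(np.hypot(P[...,0]-.481,P[...,1]+.073)<.035)&(P[...,2]>.11)&(P[...,2]<.135)]
    print(n,np.percentile(k[:,2],[50,99]),fitc(P,(.481,-.073),.0225,.055,.08),fitc(P,(.481,-.073),.0225,.09,.113))
    cv2.imwrite(f"pics/{n}3.png",c["pixels"])
print(go(.4286,-.3666,.2,45))
E
```

```text
clock: 9.48
position: [0.4853, -0.0698, 0.2174]
tool_rot: [0.262, 3.122, -0.001]
force: [0.5, 1.2, -0.1]
gripper_width: 0.766
grip_force: 0.0
scene [0.11646271 0.11917421] (array([ 0.4797, -0.0725]), 214, 0.0015) (array([ 0.4797, -0.0707]), 193, 0.0011)
side [0.11821   0.1228885] (array([ 0.4808, -0.0732]), 197, 0.0014) (array([ 0.4825, -0.0713]), 176, 0.0014)
wrist [0.11619938 0.11784465] (array([ 0.4798, -0.0709]), 403, 0.0009) (array([ 0.4818, -0.0717]), 521, 0.0003)
(array([  0.26, -30.1 ,   1.23]), 'roll', np.float64(35.4), 'alt', np.float64(-144.6), 'q7', 74.2)
```

View pics/wrist3.png

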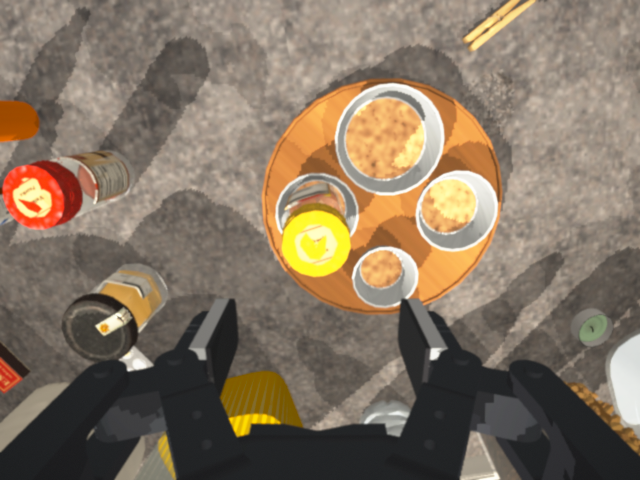

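```bash
python3 -m crank '[[6.5,0.3,-30.1,0.5,35],[6.5,0.3,-30.1,0.5,35],[6.5,0.3,-30.1,0.5,35],[6.5,0.3,-30.1,0.5,35],[6.5,0.3,-30.1,0.5,35],[6.5,0.3,-30.1,0.5,35],[6.5,0.3,-30.1,0.5,35],[6.5,0.3,-30.1,0.5,35],[6.5,0.3,-30.1,0.5,35],[6.5,0.3,-30.1,0.5,35],[6.5,0.3,-30.1,0.5,35],[6.5,0.3,-30.1,0.5,35]]' 40
python3 - <<'E'
from h import *
c=cam("wrist");P=cloud(c);P[c["depth"]<=0]=np.nan
print(fitc(P,(.4286,-.3666),.0165,.01,.055))
cv2.imwrite("pics/w4.png",c["pixels"])
print(go(.4286,-.3666,.047,45))
E
```

```text
clock: 10.63
position: [0.4298, -0.3638, 0.2078]
tool_rot: [-1.186, -2.908, -0.002]
force: [0.3, 0.7, -0.5]
gripper_width: 0.76
grip_force: 0.0
(array([ 0.4289, -0.3666]), 424, 0.0002)
(array([-0.1 , -0.28, 16.11]), 'roll', np.float64(0.6), 'alt', np.float64(-179.4), 'q7', 73.0)
```

View pics/w4.png

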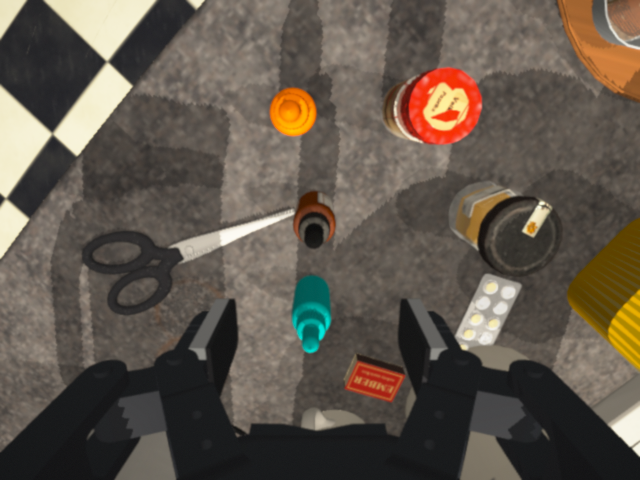

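```bash
python3 -m crank '[[6.5,-0.1,-0.25,2,0],[6.5,-0.1,-0.25,5,0],[6.5,-0.1,-0.25,7,0],[6.5,-0.1,-0.25,7.5,0],[6.5,-0.1,-0.25,7.5,0],[6.5,-0.1,-0.25,7.5,0]]' 40
python3 - <<'E'
from h import *
print(read_state()["position"],go(.4287,-.3666,.047,45))
E
```

```text
clock: 11.18
position: [0.4289, -0.3684, 0.1343]
tool_rot: [1.19, 2.906, -0.0]
force: [0.1, -0.0, -0.4]
gripper_width: 0.76
grip_force: 0.0
[ 0.42890926 -0.36844144  0.13431544] (array([0.16, 0.11, 8.73]), 'roll', np.float64(0.5), 'alt', np.float64(-179.5), 'q7', 71.3)
```

```bash
python3 -m crank '[[6.5,0.1,0.1,2,0],[6.5,0.1,0.1,4,0],[6.5,0.1,0.1,6,0],[6.5,0.1,0.1,7.6,0],[6.5,0.1,0.1,8.6,0],[6.5,0.1,0.1,8.6,0],[6.5,0.1,0.1,8.6,0],[2,0.1,0.1,8.6,0],[2,0.1,0.1,8.6,0],[2,0.1,0.1,8.6,0],[2,0.1,0.1,8.6,0],[2,0.1,0.1,8.6,0]]' 30
python3 -m crank '[[2,0,0,0,0],[2,0,0,0,0],[2,0,0,0,0],[2,0,0,-2,0],[2,0,0,-5,0],[2,0,0,-9,0],[2,0,0,-12,0],[2,0,0,-15,0],[2,0,0,-16,0],[2,0,0,-16,0],[2,0,0,-16,0]]' 30
python3 - <<'E'
from h import *
held(.0165,.16,.19,.06)
print(go(.5467,-.0238,.21,81))
E
```

```text
clock: 12.18
position: [0.4291, -0.3681, 0.0488]
tool_rot: [1.191, 2.904, -0.001]
force: [0.1, 1.1, 5.4]
gripper_width: 0.367
grip_force: 29.8
clock: 13.1
position: [0.4275, -0.3673, 0.2065]
tool_rot: [-1.192, -2.906, 0.0]
force: [-0.4, -0.2, -0.6]
gripper_width: 0.364
grip_force: 30.1
[ 0.42745691 -0.36731933  0.20651899]
scene [0.16022367 0.24893272] (array([ 0.4256, -0.3661]), 287, 0.0006)
side [0.1596076  0.23157769] (array([ 0.4269, -0.3665]), 203, 0.0009)
wrist [0.16189653 0.24939356] (array([ 0.4259, -0.3653]), 1505, 0.0002)
(array([15.53, 32.86, -0.47]), 'roll', np.float64(-35.6), 'alt', np.float64(144.4), 'q7', 73.1)
```

```bash
python3 -m crank '[[2,15.5,32.8,-0.5,-35],[2,15.5,32.8,-0.5,-35],[2,15.5,32.8,-0.5,-35],[2,15.5,32.8,-0.5,-35],[2,15.5,32.8,-0.5,-35],[2,15.5,32.8,-0.5,-35],[2,15.5,32.8,-0.5,-35],[2,15.5,32.8,-0.5,-35],[2,15.5,32.8,-0.5,-35],[2,15.5,32.8,-0.5,-35],[2,15.5,32.8,-0.5,-35],[2,15.5,32.8,-0.5,-35]]' 30
python3 - <<'E'
from h import *
held(.0165,.17,.195,.06)
print(go(.5467,-.0238,.12,81))
E
```

```text
clock: 14.25
position: [0.5471, -0.0261, 0.2107]
tool_rot: [-0.263, -3.127, 0.002]
force: [-0.3, -0.6, -0.7]
gripper_width: 0.368
grip_force: 30.1
[ 0.54706873 -0.02613377  0.21069278]
scene [0.16300919 0.24288119] (array([ 0.5442, -0.0257]), 159, 0.001)
side [0.16622121 0.24877943] (array([ 0.5468, -0.0272]), 140, 0.001)
wrist [0.16763527 0.24924385] (array([ 0.5459, -0.0268]), 1286, 0.0002)
(array([0.12, 0.37, 9.14]), 'roll', np.float64(-0.8), 'alt', np.float64(179.2), 'q7', 65.7)
```

```bash
python3 -m crank '[[2,-0.07,0.3,1,0],[2,-0.07,0.3,4,0],[2,-0.07,0.3,7,0],[2,-0.07,0.3,9,0],[2,-0.07,0.3,10.5,0],[2,-0.07,0.3,10.5,0],[2,-0.07,0.3,10.5,0],[2,-0.07,0.3,10.5,0]]' 30
python3 - <<'E'
from h import *
held(.0165,.062,.09,.045)
E
```

```text
clock: 15.07
position: [0.5498, -0.0224, 0.108]
tool_rot: [0.264, 3.129, 0.001]
force: [0.0, -0.2, 0.1]
gripper_width: 0.366
grip_force: 30.1
[ 0.54980615 -0.02242493  0.10803552]
scene [0.06066896 0.20567546] (array([ 0.5472, -0.0222]), 151, 0.0012)
side [0.06483485 0.21424042] (array([ 0.55  , -0.0225]), 105, 0.0012)
wrist [0.0697625  0.19134387] (array([ 0.5491, -0.0214]), 1324, 0.0002)
```

```bash
python3 -m crank '[[2,0.18,-0.17,0,0],[2,0.18,-0.17,1,0],[2,0.18,-0.17,2,0],[2,0.18,-0.17,3,0],[2,0.18,-0.17,3.7,0],[2,0.18,-0.17,4.2,0],[2,0.18,-0.17,4.2,0],[2,0.18,-0.17,4.2,0]]' 30
python3 -c "
from h import *
s=read_state();print(s['position'],s['force'])"
```

```text
clock: 15.88
position: [0.547, -0.0232, 0.0655]
tool_rot: [-0.262, -3.13, 0.0]
force: [-1.5, 0.4, 5.3]
gripper_width: 0.366
grip_force: 30.5
[ 0.54700372 -0.0231778   0.06552414] [-1.46755963  0.39174083  5.276086  ]
```

```bash
python3 -m crank '[[5.5,0,0,0,0],[5.5,0,0,0,0],[5.5,0,0,0,0],[5.5,0,0,-2,0],[5.5,0,0,-5,0],[5.5,0,0,-9,0],[5.5,0,0,-12,0],[8.5,0,0,-15,0],[8.5,0,0,-15,0],[8.5,0,0,-15,0]]' 40
python3 - <<'E'
from h import *
for n in("scene","side","wrist"):
    c=cam(n);P=cloud(c);P[c["depth"]<=0]=np.nan
    k=P[(np.hypot(P[...,0]-.5467,P[...,1]+.0238)<.03)&(P[...,2]>.08)&(P[...,2]<.14)]
    print(n,np.percentile(k[:,2],[99]),fitc(P,(.5467,-.0238),.0165,.045,.073),"sp",fitc(P,(.5375,-.258),.0305,.03,.07))
print(go(.5375,-.258,.2,30))
E
```

```text
clock: 16.72
position: [0.5484, -0.0234, 0.2171]
tool_rot: [0.263, 3.126, 0.0]
force: [-0.5, -0.5, -1.1]
gripper_width: 0.991
grip_force: 0.0
scene [0.11654927] (array([ 0.5447, -0.0229]), 155, 0.0014) sp (array([ 0.5361, -0.2569]), 463, 0.0013)
side [0.12016335] (array([ 0.5454, -0.0232]), 74, 0.0013) sp (array([ 0.5402, -0.258 ]), 342, 0.0016)
wrist [0.11723927] (array([ 0.5458, -0.0227]), 334, 0.0002) sp (array([ 0.5382, -0.2647]), 1913, 0.0011)
(array([ -3.08, -23.21,   1.37]), 'roll', np.float64(50.4), 'alt', np.float64(-129.6), 'q7', 65.6)
```

```bash
python3 -m crank '[[8.5,-3.1,-23.2,0,50],[8.5,-3.1,-23.2,0,50],[8.5,-3.1,-23.2,0,50],[8.5,-3.1,-23.2,0,50],[8.5,-3.1,-23.2,0,50],[8.5,-3.1,-23.2,0,50],[8.5,-3.1,-23.2,0,50],[8.5,-3.1,-23.2,0,50],[8.5,-3.1,-23.2,0,50],[8.5,-3.1,-23.2,0,50],[8.5,-3.1,-23.2,0,50]]' 40
python3 - <<'E'
from h import *
c=cam("wrist");P=cloud(c);P[c["depth"]<=0]=np.nan
t=P[(P[...,2]>.078)&(P[...,2]<.09)&(np.hypot(P[...,0]-.538,P[...,1]+.258)<.045)][:,:2].astype(np.float32)
print(fitc(P,(.538,-.258),.0305,.02,.068),cv2.minEnclosingCircle(t),cv2.imwrite("pics/w5.png",c["pixels"]))
print(go(.538,-.258,.047,30))
E
```

```text
clock: 17.78
position: [0.5392, -0.2554, 0.2149]
tool_rot: [-1.554, -2.729, -0.001]
force: [-0.2, 0.2, -0.2]
gripper_width: 0.996
grip_force: 0.0
(array([ 0.5382, -0.2646]), 329, 0.0013) ((0.5368483066558838, -0.2611295282840729), 0.030030736699700356) True
(array([-0.15, -0.23, 16.81]), 'roll', np.float64(0.6), 'alt', np.float64(-179.4), 'q7', 43.2)
```

View pics/w5.png

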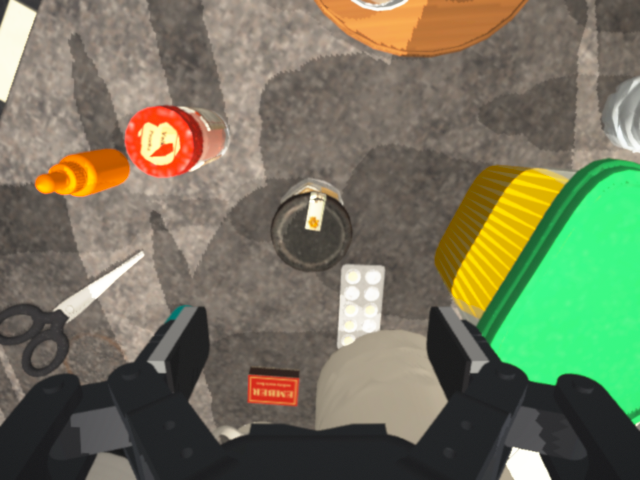

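```bash
python3 -m crank '[[8.5,-0.3,-0.37,2,0],[8.5,-0.3,-0.37,5,0],[8.5,-0.3,-0.37,7.5,0],[8.5,-0.3,-0.37,9,0],[8.5,-0.3,-0.37,9,0],[8.5,-0.3,-0.37,9,0]]' 40
python3 - <<'E'
from h import *
c=cam("wrist");P=cloud(c);P[c["depth"]<=0]=np.nan
t=P[(P[...,2]>.078)&(P[...,2]<.09)&(np.hypot(P[...,0]-.538,P[...,1]+.258)<.045)][:,:2].astype(np.float32)
print(cv2.minEnclosingCircle(t),read_state()["position"])
print(go(.5375,-.26,.047,30))
E
```

```text
clock: 18.33
position: [0.537, -0.2611, 0.1249]
tool_rot: [-1.558, -2.726, -0.0]
force: [0.2, 0.1, 1.0]
gripper_width: 0.995
grip_force: 0.0
((0.5372610092163086, -0.26069363951683044), 0.03011692874133587) [ 0.53801245 -0.26148433  0.12620483]
(array([0.16, 0.02, 7.92]), 'roll', np.float64(0.5), 'alt', np.float64(-179.5), 'q7', 41.6)
```

```bash
python3 -m crank '[[8.5,0.1,0,2,0],[8.5,0.1,0,4,0],[8.5,0.1,0,6,0],[8.5,0.1,0,7.3,0],[8.5,0.1,0,7.7,0],[8.5,0.1,0,7.7,0],[5,0.1,0,7.7,0],[5,0.1,0,7.7,0],[5,0.1,0,7.7,0],[5,0.1,0,7.7,0],[5,0.1,0,7.7,0],[5,0.1,0,7.7,0]]' 60
python3 -m crank '[[5,0,0,0,0],[5,0,0,-1,0],[5,0,0,-3,0],[5,0,0,-6,0],[5,0,0,-9,0],[5,0,0,-12,0],[5,0,0,-15,0],[5,0,0,-16,0],[5,0,0,-16,0],[5,0,0,-16,0]]' 60
python3 - <<'E'
from h import *
held(.0305,.17,.195,.06)
print(go(.432,-.0063,.21,171),go(.432,-.0063,.21,81))
E
```

```text
clock: 19.38
position: [0.5381, -0.2616, 0.0503]
tool_rot: [1.56, 2.723, 0.0]
force: [-0.5, -0.2, 6.4]
gripper_width: 0.687
grip_force: 63.1
clock: 20.22
position: [0.5362, -0.261, 0.2074]
tool_rot: [-1.561, -2.725, 0.001]
force: [-1.1, -0.3, -3.0]
gripper_width: 0.686
grip_force: 64.9
[ 0.53617354 -0.26097504  0.20744543]
scene [0.15852355 0.24802318] (array([ 0.5345, -0.2562]), 388, 0.0013)
side [0.1582047  0.24623023] (array([ 0.5374, -0.2571]), 287, 0.0017)
wrist [0.15880832 0.24807517] (array([ 0.536 , -0.2639]), 2124, 0.001)
(array([27.16,  3.99, -0.35]), 'roll', np.float64(39.4), 'alt', np.float64(-140.6), 'q7', 43.4) (array([27.16,  3.99, -0.35]), 'roll', np.float64(-50.6), 'alt', np.float64(129.4), 'q7', 43.4)
```

```bash
python3 -m crank '[[5,27.2,4,-0.6,-50],[5,27.2,4,-0.6,-50],[5,27.2,4,-0.6,-50],[5,27.2,4,-0.6,-50],[5,27.2,4,-0.6,-50],[5,27.2,4,-0.6,-50],[5,27.2,4,-0.6,-50],[5,27.2,4,-0.6,-50],[5,27.2,4,-0.6,-50],[5,27.2,4,-0.6,-50],[5,27.2,4,-0.6,-50]]' 60
python3 - <<'E'
from h import *
held(.0305,.175,.21,.06)
s=read_state()
c=cam("wrist");P=cloud(c);P[c["depth"]<=0]=np.nan
for n in("scene","side","wrist"):
    c=cam(n);P=cloud(c);P[c["depth"]<=0]=np.nan
    t=P[(P[...,2]>.236)&(P[...,2]<.25)&(np.hypot(P[...,0]-s["position"][0],P[...,1]-s["position"][1])<.036)]
    print(n,np.median(t[:,2]),cv2.minEnclosingCircle(t[:,:2].astype(np.float32)) if len(t)>5 else 0, fitc(P,s["position"][:2],.0305,.233,.241))
    cv2.imwrite(f"pics/{n}6.png",c["pixels"])
print(go(.432,-.0063,.12,81))
E
```

```text
clock: 21.28
position: [0.4336, -0.0079, 0.2136]
tool_rot: [-0.268, -3.129, 0.0]
force: [-0.1, -1.1, -2.0]
gripper_width: 0.688
grip_force: 65.1
[ 0.43356353 -0.00789872  0.2135505 ]
scene [0.16460419 0.24625892] (array([ 0.4311, -0.0042]), 391, 0.0018)
side [0.16654547 0.24942092] (array([ 0.4356, -0.0054]), 297, 0.0015)
wrist [0.16691287 0.24649227] (array([ 0.4369, -0.0087]), 3082, 0.001)
scene 0.24471400899217238 ((0.43638232350349426, -0.008136225864291191), 0.03532259538769722) (array([ 0.4267, -0.0143]), 86, 0.0032)
side 0.2471758653308534 ((0.4300766885280609, -0.006795030552893877), 0.035200126469135284) (array([ 0.4394, -0.019 ]), 63, 0.0023)
wrist 0.2447787148872275 ((0.4278046786785126, -0.006330632138997316), 0.03474579378962517) (array([ 0.4333, -0.0068]), 2439, 0.0005)
(array([ 0.17, -0.  ,  9.42]), 'roll', np.float64(-0.7), 'alt', np.float64(179.3), 'q7', 71.3)
```

View pics/wrist6.png

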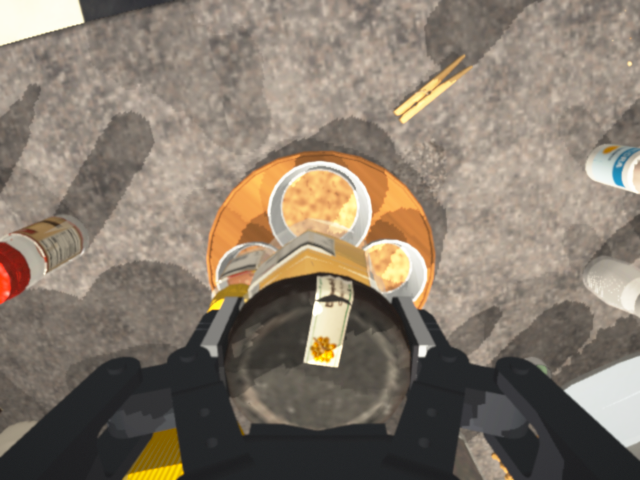

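```bash
python3 -m crank '[[5,0.2,0,1,0],[5,0.2,0,4,0],[5,0.2,0,7,0],[5,0.2,0,9,0],[5,0.2,0,10.5,0],[5,0.2,0,10.5,0],[5,0.2,0,10.5,0],[5,0.2,0,10.5,0]]' 60
python3 - <<'E'
from h import *
held(.0305,.07,.10,.045)
c=cam("wrist");P=cloud(c);P[c["depth"]<=0]=np.nan
print(fitc(P,(.432,-.0063),.0305,.127,.137))
E
```

```text
clock: 22.3
position: [0.4324, -0.0058, 0.11]
tool_rot: [0.263, 3.129, 0.0]
force: [0.3, 0.5, -2.4]
gripper_width: 0.685
grip_force: 65.1
[ 0.43238041 -0.00576205  0.10997603]
scene [0.0613205  0.24917684] (array([ 0.4299, -0.002 ]), 309, 0.0016)
side [0.06349411 0.24954777] (array([ 0.4343, -0.0031]), 239, 0.0016)
wrist [0.06691293 0.19282091] (array([ 0.4359, -0.0071]), 2494, 0.001)
(array([ 0.4321, -0.0059]), 2572, 0.0006)
```

```bash
python3 -m crank '[[5,0,-0.1,1,0],[5,0,-0.1,2,0],[5,0,-0.1,3,0],[5,0,-0.1,3.7,0],[5,0,-0.1,4.2,0],[5,0,-0.1,4.2,0],[5,0,-0.1,4.2,0]]' 60
python3 -c "
from h import *
s=read_state();print(s['position'],s['force'])"
```

```text
clock: 23.08
position: [0.431, -0.0071, 0.0675]
tool_rot: [-0.262, -3.129, 0.002]
force: [-4.0, -0.8, 6.7]
gripper_width: 0.686
grip_force: 65.2
[ 0.43102607 -0.00705213  0.06754084] [-3.95706024 -0.75490468  6.73825457]
```

Seated (0.0675 − 0.0503 ≈ 0.017). Release, lift, go on towards the salt.

```bash
python3 -m crank '[[8.5,0,0,0,0],[8.5,0,0,0,0],[8.5,0,0,0,0],[8.5,0,0,-2,0],[8.5,0,0,-5,0],[8.5,0,0,-9,0],[8.5,0,0,-12,0],[7,0,0,-15,0],[7,0,0,-15,0],[7,0,0,-15,0]]' 40
python3 - <<'E'
from h import *
O=dict(spread=((.432,-.006),.0305,.045,.085),salt=((.549,.265),.022,.02,.068),redb=((.5325,.341),.0225,.02,.1),tub=((.4375,.26),.0175,.01,.075))
for n in("scene","side","wrist"):
    c=cam(n);P=cloud(c);P[c["depth"]<=0]=np.nan
    for k,v in O.items():print(n,k,fitc(P,*v))
    t=P[(np.hypot(P[...,0]-.432,P[...,1]+.006)<.03)&(P[...,2]<.13)&(P[...,2]>.03)];print(len(t) and np.percentile(t[:,2],[50,98]))
print(go(.549,.265,.21,10))
E
```

```text
clock: 23.92
position: [0.433, -0.0069, 0.2188]
tool_rot: [0.263, 3.126, -0.001]
force: [-0.7, 0.4, -0.1]
gripper_width: 0.818
grip_force: 0.0
scene spread (array([ 0.4282, -0.0037]), 390, 0.0016)
scene salt (array([0.5485, 0.2676]), 257, 0.0026)
scene redb (array([0.5318, 0.3412]), 349, 0.0016)
scene tub (array([0.4363, 0.2598]), 283, 0.0016)
[0.08214781 0.10099602]
side spread (array([ 0.4324, -0.0045]), 318, 0.0014)
side salt (array([0.5524, 0.2652]), 211, 0.0023)
side redb (array([0.5337, 0.3406]), 406, 0.0015)
side tub (array([0.4385, 0.2596]), 281, 0.0015)
[0.09714421 0.10396615]
wrist spread (array([ 0.4326, -0.0089]), 248, 0.0012)
wrist salt (array([0.5505, 0.2674]), 1906, 0.0019)
wrist redb None
wrist tub (array([0.4374, 0.2598]), 1882, 0.0004)
[0.09800067 0.09970159]
(array([-7.15, 28.8 ,  0.57]), 'roll', np.float64(70.4), 'alt', np.float64(-109.6), 'q7', 71.6)
```

```bash
python3 -m crank '[[7,-7.3,29,0.5,70],[7,-7.3,29,0.5,70],[7,-7.3,29,0.5,70],[7,-7.3,29,0.5,70],[7,-7.3,29,0.5,70],[7,-7.3,29,0.5,70],[7,-7.3,29,0.5,70],[7,-7.3,29,0.5,70],[7,-7.3,29,0.5,70],[7,-7.3,29,0.5,70],[7,-7.3,29,0.5,70],[7,-7.3,29,0.5,70]]' 40
python3 - <<'E'
from h import *
c=cam("wrist");P=cloud(c);P[c["depth"]<=0]=np.nan
print(fitc(P,(.5505,.267),.022,.02,.068),fitc(P,(.5505,.267),.017,.076,.086),read_state()["position"])
t=P[(P[...,2]>.073)&(P[...,2]<.093)&(np.hypot(P[...,0]-.5505,P[...,1]-.267)<.03)][:,:2].astype(np.float32);print(cv2.minEnclosingCircle(t))
print(go(.5505,.267,.054,10));cv2.imwrite("pics/w7.png",c["pixels"])
E
```

```text
clock: 25.07
position: [0.5508, 0.2672, 0.2097]
tool_rot: [-2.01, -2.412, 0.006]
force: [-0.5, -0.2, -0.7]
gripper_width: 0.821
grip_force: 0.0
(array([0.5503, 0.261 ]), 806, 0.0011) (array([0.5502, 0.2634]), 1014, 0.0023) [0.55097036 0.26673257 0.2101119 ]
((0.5500797629356384, 0.266037255525589), 0.01731790415942669)
(array([6.000e-02, 1.000e-02, 1.561e+01]), 'roll', np.float64(0.6), 'alt', np.float64(-179.4), 'q7', -30.3)
```

View pics/w7.png

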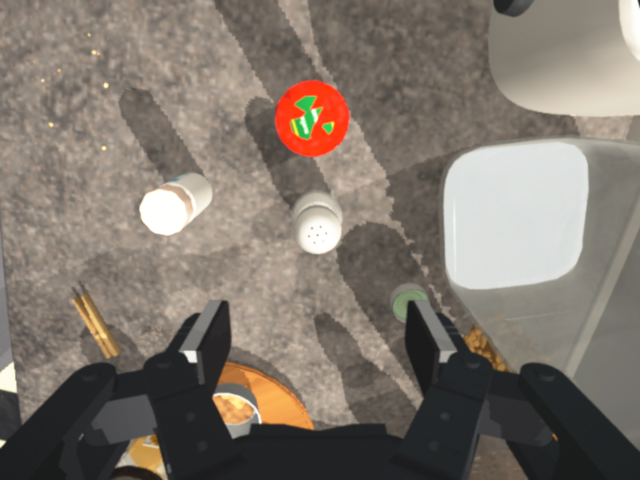

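```bash
python3 - <<'E'
from h import *
c=cam("wrist");P=cloud(c);P[c["depth"]<=0]=np.nan
for v,u in((160,460),(200,450),(250,455),(270,470),(210,520),(285,450),(320,470),(300,550),(100,510),(60,500)):print(u,v,np.round(P[v,u],3))
s=cam("scene");Q=cloud(s);Q[s["depth"]<=0]=np.nan
for X in (P,Q):
    m=X[(X[...,0]>.57)&(X[...,0]<.75)&(X[...,1]>.16)&(X[...,1]<.37)&(X[...,2]>.04)]
    for z in (.05,.1,.15,.2,.25): 
        k=m[abs(m[:,2]-z)<.025]; print(z,len(k),np.round(k[k[:,0].argmin()],3) if len(k) else "")
E
```

```text
460 160 [0.652 0.332 0.038]
450 200 [0.65  0.301 0.046]
455 250 [0.662 0.264 0.055]
470 270 [0.662 0.261 0.091]
520 210 [0.65  0.317 0.148]
450 285 [0.675 0.227 0.038]
470 320 [ 0.725  0.178 -0.002]
550 300 [0.655 0.285 0.187]
510 100 [0.691 0.387 0.01 ]
500 60 [0.666 0.411 0.028]
0.05 3503 [0.648 0.322 0.053]
0.1 6956 [0.647 0.315 0.12 ]
0.15 11611 [0.647 0.318 0.129]
0.2 21031 [0.583 0.285 0.219]
0.25 16448 [0.57  0.288 0.274]
0.05 418 [0.646 0.309 0.043]
0.1 634 [0.647 0.306 0.091]
0.15 907 [0.646 0.308 0.159]
0.2 1003 [0.582 0.28  0.222]
0.25 1198 [0.574 0.278 0.271]
```

```bash
python3 -m crank '[[7,-0.1,0,2,0],[7,-0.1,0,5,0],[7,-0.1,0,7.5,0],[7,-0.1,0,8,0],[7,-0.1,0,8,0],[7,-0.1,0,8,0]]' 40
python3 - <<'E'
from h import *
print(read_state()["position"],go(.5503,.2655,.054,10))
E
```

```text
clock: 25.72
position: [0.5524, 0.266, 0.1331]
tool_rot: [2.011, 2.414, 0.002]
force: [0.2, 1.3, 0.8]
gripper_width: 0.818
grip_force: 0.0
[0.55243275 0.26596722 0.13307027] (array([-0.01, -0.22,  7.91]), 'roll', np.float64(0.4), 'alt', np.float64(-179.6), 'q7', -32.2)
```

```bash
python3 -m crank '[[7,0,-0.2,2,0],[7,0,-0.2,4,0],[7,0,-0.2,6,0],[7,0,-0.2,7.3,0],[7,0,-0.2,7.8,0],[7,0,-0.2,7.8,0],[3.5,0,-0.2,7.8,0],[3.5,0,-0.2,7.8,0],[3.5,0,-0.2,7.8,0],[3.5,0,-0.2,7.8,0],[3.5,0,-0.2,7.8,0],[3.5,0,-0.2,7.8,0]]' 40
python3 -m crank '[[3.5,0,0,0,0],[3.5,0,0,-1,0],[3.5,0,0,-3,0],[3.5,0,0,-6,0],[3.5,0,0,-9,0],[3.5,0,0,-12,0],[3.5,0,0,-15,0],[3.5,0,0,-15.5,0],[3.5,0,0,-15.5,0],[3.5,0,0,-15.5,0]]' 40
python3 - <<'E'
from h import *
print(go(.498,.0423,.21,81))
E
```

```text
clock: 26.72
position: [0.5509, 0.2663, 0.056]
tool_rot: [2.01, 2.413, 0.004]
force: [-1.3, -0.5, 6.5]
gripper_width: 0.418
grip_force: 30.7
clock: 27.55
position: [0.5497, 0.265, 0.2085]
tool_rot: [-2.011, -2.414, 0.002]
force: [-0.6, 0.6, -0.8]
gripper_width: 0.417
grip_force: 30.0
(array([-20.97,  -9.1 ,  -0.12]), 'roll', np.float64(-70.6), 'alt', np.float64(109.4), 'q7', -30.4)
```

```bash
python3 -m crank '[[2.5,0,0,0,0],[2.5,0,0,0,0],[2.5,0,0,0,0]]' 40
python3 - <<'E'
from h import *
held(.022,.165,.2,.06)
a=cv2.imread("pics/scene_h.png");b=cv2.imread("pics/wrist_h.png")
cv2.imwrite("pics/v8.png",np.hstack([cv2.resize(a[110:210,310:410],(400,400),interpolation=cv2.INTER_CUBIC),cv2.resize(b[180:480,170:470],(400,400))]))
E
```

```text
clock: 27.8
position: [0.5493, 0.2648, 0.2074]
tool_rot: [-2.01, -2.413, 0.005]
force: [-0.5, -0.0, -1.0]
gripper_width: 0.407
grip_force: 38.6
[0.54927669 0.26480213 0.20735684]
scene [0.15369683 0.2479927 ] (array([0.5476, 0.2642]), 228, 0.0016)
side [0.15592648 0.24914996] (array([0.5489, 0.2629]), 210, 0.0015)
wrist [0.16422412 0.24905627] (array([0.5495, 0.2615]), 2498, 0.0006)
```

View pics/v8.png

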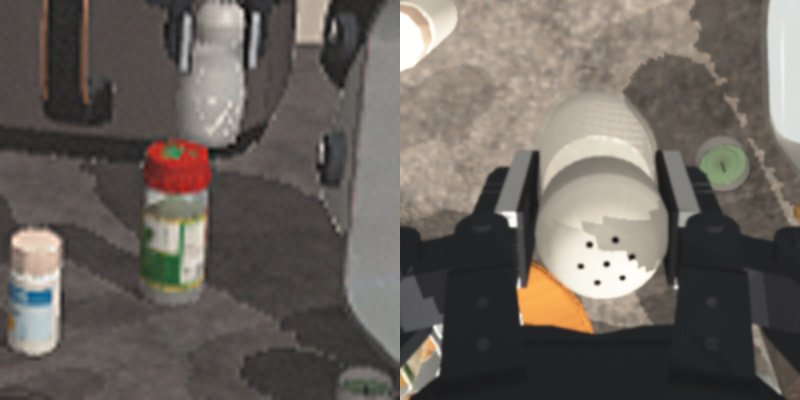

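```bash
python3 -m crank '[[2.5,-21,-9.1,-0.3,19],[2.5,-21,-9.1,-0.3,19],[2.5,-21,-9.1,-0.3,19],[2.5,-21,-9.1,-0.3,19],[2.5,-21,-9.1,-0.3,19],[2.5,-21,-9.1,-0.3,19],[2.5,-21,-9.1,-0.3,19],[2.5,-21,-9.1,-0.3,19],[2.5,-21,-9.1,-0.3,19]]' 40
python3 - <<'E'
from h import *
held(.022,.165,.19,.06)
for n in("scene","side","wrist"):
    c=cam(n);P=cloud(c);P[c["depth"]<=0]=np.nan;X=P.reshape(-1,3)
    print(n,fitc(P,(.498,.0423),.033,.035,.042))
print(go(.498,.0423,.12,171))
E
```

```text
clock: 28.7
position: [0.4985, 0.044, 0.2125]
tool_rot: [-2.38, -2.05, -0.002]
force: [0.0, 0.9, -1.0]
gripper_width: 0.416
grip_force: 38.8
[0.49854295 0.04395641 0.21248715]
scene [0.1597855  0.24824914] (array([0.4957, 0.0437]), 184, 0.0012)
side [0.16227186 0.24831055] (array([0.4984, 0.0439]), 157, 0.0012)
wrist [0.1680164 0.2487964] (array([0.4973, 0.042 ]), 1033, 0.0004)
scene (array([0.4968, 0.0428]), 44, 0.001)
side (array([0.4975, 0.0418]), 79, 0.002)
wrist (array([0.498 , 0.0433]), 725, 0.0007)
(array([-0.16, -0.02,  9.22]), 'roll', np.float64(0.5), 'alt', np.float64(-179.5), 'q7', -23.4)
```

```bash
python3 -m crank '[[2.5,-0.1,0,1,0],[2.5,-0.1,0,4,0],[2.5,-0.1,0,7,0],[2.5,-0.1,0,9,0],[2.5,-0.1,0,10,0],[2.5,-0.1,0,10,0],[2.5,-0.1,0,10,0],[2.5,-0.1,0,10,0]]' 40
python3 - <<'E'
from h import *
held(.022,.065,.09,.045)
E
```

```text
clock: 29.67
position: [0.4996, 0.0419, 0.1136]
tool_rot: [2.38, 2.048, 0.004]
force: [0.9, 0.5, -1.0]
gripper_width: 0.412
grip_force: 38.9
[0.49961173 0.0419216  0.11358421]
scene [0.06866637 0.22092187] (array([0.4967, 0.0415]), 134, 0.0011)
side [0.06627158 0.22067097] (array([0.4998, 0.0407]), 131, 0.0014)
wrist [0.07833691 0.19662859] (array([0.4985, 0.0389]), 917, 0.0005)
```

```bash
python3 -m crank '[[2.5,0.15,-0.07,0,0],[2.5,0.15,-0.07,1,0],[2.5,0.15,-0.07,2,0],[2.5,0.15,-0.07,3,0],[2.5,0.15,-0.07,3.7,0],[2.5,0.15,-0.07,4.1,0],[2.5,0.15,-0.07,4.1,0],[2.5,0.15,-0.07,4.1,0]]' 40
python3 -c "
from h import *
s=read_state();print(s['position'],s['force'])"
```

```text
clock: 30.48
position: [0.4966, 0.0431, 0.0727]
tool_rot: [-2.381, -2.048, 0.005]
force: [-6.4, -1.0, 17.0]
gripper_width: 0.415
grip_force: 41.5
[0.49659456 0.04308612 0.07274814] [-6.43896449 -1.03862721 17.02212841]
```

```bash
python3 -m crank '[[6.5,0,0,0,0],[6.5,0,0,0,0],[6.5,0,0,0,0],[6.5,0,0,0,0],[6.5,0,0,-2,0],[6.5,0,0,-5,0],[6.5,0,0,-9,0],[6.5,0,0,-13,0],[6.5,-4,0,-16,0],[6.5,-8,0,-16,0],[6.5,-8,0,-16,0]]' 40
python3 - <<'E'
from h import *
O=dict(spread=((.432,-.006),.0305,.045,.1,.1),salt=((.498,.0423),.022,.045,.08,.107),yellow=((.481,-.0725),.0225,.045,.115,.117),drop=((.5467,-.0238),.0165,.045,.075,.119),redb=((.5325,.341),.0225,.02,.1,.106),reda=((.4205,-.251),.0225,.02,.1,.106),tub=((.4375,.26),.0175,.01,.075,.078))
for n in("scene","side"):
    c=cam(n);P=cloud(c);P[c["depth"]<=0]=np.nan
    for k,v in O.items():
        t=P[(np.hypot(P[...,0]-v[0][0],P[...,1]-v[0][1])<.02)&(P[...,2]<.15)&(P[...,2]>.03)]
        print(n,k,fitc(P,*v[:4]),len(t) and np.percentile(t[:,2],98),v[4])
    cv2.imwrite(f"pics/{n}9.png",c["pixels"])
a=cv2.imread("pics/scene9.png");b=cv2.imread("pics/side9.png")
cv2.imwrite("pics/v9.png",np.hstack([cv2.resize(a[190:300,280:390],(400,400),interpolation=cv2.INTER_CUBIC),cv2.resize(b[150:270,240:360],(400,400),interpolation=cv2.INTER_CUBIC)]))
E
```

```text
clock: 31.4
position: [0.4866, -0.0452, 0.2333]
tool_rot: [2.387, 2.03, -0.003]
force: [-0.9, -2.4, -1.5]
gripper_width: 0.767
grip_force: 0.0
scene spread (array([ 0.4281, -0.0041]), 731, 0.0024) 0.1012358140389365 0.1
scene salt (array([0.4948, 0.0483]), 102, 0.0015) 0.10632386098165562 0.107
scene yellow (array([ 0.4797, -0.072 ]), 624, 0.0016) 0.11917550495621478 0.117
scene drop (array([ 0.5442, -0.0229]), 177, 0.0012) 0.11325244704871759 0.119
scene redb (array([0.5321, 0.3411]), 345, 0.0015) 0.1078403535890855 0.106
scene reda (array([ 0.4205, -0.2509]), 793, 0.001) 0.10838517439442784 0.106
scene tub (array([0.4362, 0.2599]), 288, 0.0015) 0.07917109677923387 0.078
side spread (array([ 0.4324, -0.0051]), 509, 0.0018) 0.10488042906108784 0.1
side salt (array([0.4987, 0.0439]), 149, 0.0022) 0.10919571693124647 0.107
side yellow (array([ 0.4816, -0.0723]), 542, 0.0016) 0.12213050640463646 0.117
side drop (array([ 0.5456, -0.0232]), 81, 0.0014) 0.11813404318922045 0.119
side redb (array([0.5337, 0.3403]), 404, 0.0017) 0.11038052799693504 0.106
side reda (array([ 0.4229, -0.2516]), 596, 0.0009) 0.11115953921682573 0.106
side tub (array([0.4388, 0.26  ]), 283, 0.0014) 0.08289334685810006 0.078
```

View pics/v9.png

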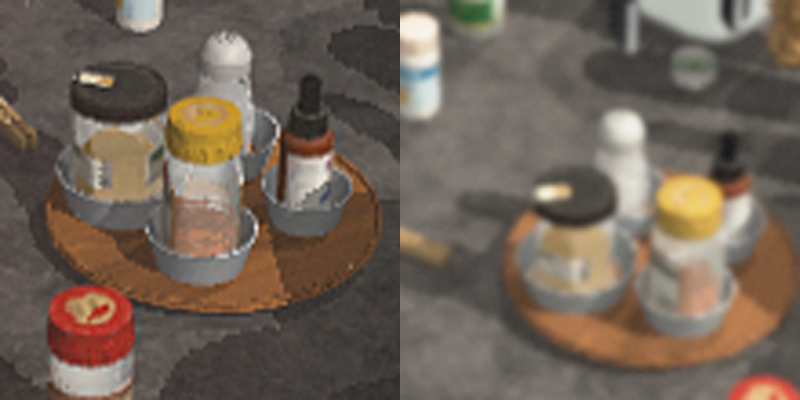

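The picture shows all four standing upright in their own cups: spread jar in the widest (120,140 in the crop), yellow jar in front (205,190), salt behind (230,90) and dropper on the right (310,150). The red jars and the tub have not moved, and the gripper is clear.

```bash
python3 -c "
from bench import *
print(finish_job())"
```

```text
the job is handed in; nothing more can be done
None
```

The breakfast stand is set and handed in at about 32 s: all four wanted things are upright in cups of their own width, and the red jars and tablet tub are where they were.

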